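# Run the mounting plate out over the end of the beacon rack

### The job

On the grey beacon rack, push the yellow mounting plate up against the tray's rear upstand, so that its long back edge lies flush along it, and slide it along the tray until about a third of its length hangs out past the open end (the end away from the junction box), where a mittened hand can take it by its edge. Only push it with the fingertips: do not lift or tip it, and leave it lying flat and still on the tray. Leave the toggle, the fuse holders and the other things on the bench as they are.

Things in the scene. Friction and masses are not known exactly. Their poses are not given: they have to be found in the camera images.
- rack: beacon rack, grey steel tray bolted to the bench. Origin at bench height; x axis from its open front (robot side) to its rear upstand, y along it towards the open end, z up. Flat deck, top 70 mm up, x -94 mm (front, no lip) to +86 mm (upstand), y -236 to +200 mm (open end, no lip). Only the junction box and the plate stand on it. Place and yaw (up to 0.25 rad) change from run to run.
- tray_end (a point): middle of the deck's top edge at the open end of the tray (rack x = -4 mm, y = +200 mm, z = 70 mm); axes as the rack's
- upstand (a point): foot of the rear upstand's inner face, half-way along the tray (rack x = +86 mm, y = -20 mm, z = 70 mm). The upstand is a 4 mm sheet, rises 18 mm above the deck and runs straight along the tray's whole length, parallel to the rack's y axis.
- jbox (a point): centre of the lid of the grey junction box, fixed on the deck at the closed end: 130 mm across the tray (rack x -60 to +70 mm), 86 mm along it (rack y -233 to -147 mm), lid 125 mm above the bench; the toggle on it reaches 180 mm
- plate: yellow painted aluminium plate, 150 mm long (its y axis), 100 mm wide (x), 6 mm thick, about 0.24 kg, loose, flat on the deck; dark bolt holes that do not catch a finger. Origin: centre of its underside. It starts wholly on the deck, clear of the upstand, up to 0.25 rad askew to the rack's axes. It slides under a push of a few newtons and tips off the end if half of it hangs out.
- plate_lead (a point): middle of the plate's short edge that faces the open end, at the underside (plate y = +75 mm)
- plate_trail (a point): middle of the plate's other short edge, which faces the junction box, at the underside (plate y = -75 mm)
- plate_back_lead (a point): corner of the plate's underside between its long back edge (facing the upstand) and the short edge that faces the open end (plate x = +50, y = +75 mm)
- plate_back_trail (a point): the other corner on the long back edge, nearer the junction box (plate x = +50, y = -75 mm)
- toggle (a joint): the steel toggle on the junction box's lid, a 45 mm bat: 0 = leaning to the tray's front (as it starts), 0.6 rad = thrown to the back. It stays where it is put; leave it alone.
- fuse_a: one of two ceramic fuse holders, loose on the bench in front of the tray: white 38 x 46 mm base, round screw cap, 49 mm tall, small brass lugs. Leave it alone. Origin: centre of its underside.
- fuse_b: one of two ceramic fuse holders, loose on the bench in front of the tray: white 38 x 46 mm base, round screw cap, 49 mm tall, small brass lugs. Leave it alone. Origin: centre of its underside.
- beacon: orange beacon shell, a dome of 112 mm diameter and 127 mm height, loose, standing on the bench to the left or right of the rack. Leave it alone. Origin: centre of its underside.
- prism: bronze prism mount, a 68 mm round foot with a yoke 106 mm wide and a round prism, 112 mm tall, loose, standing to the left or right of the rack. Leave it alone. Origin: centre of its underside.
- mug: steel mug, 80 mm wide and 85 mm tall, loose behind the rack. Leave it alone. Origin: centre of its underside.
- driver: red-handled screwdriver lying behind the rack. Leave it alone. Origin under the middle of its length.
- radio: black handheld radio lying on the right of the bench, 125 x 58 x 34 mm with a 100 mm aerial. Leave it alone. Origin: centre of its underside.
Things that resemble listed ones, but are neither listed nor needed, are in the scene too. Several things have the shape of the plate; the one meant has the colours described above.

How it is judged:
At the end, for the whole second after the job is handed in: The plate lies flat and still on the deck, overhanging the open end by 35 to 65 mm (about a third of its 150 mm), both corners of its back edge within 5 mm of the rear upstand; the toggle is as it was (under 0.2 rad) and no other loose thing has been shifted by more than 20 mm (y of plate_lead in the frame of rack between 0.235 and 0.265 m and x of each of plate_back_lead, plate_back_trail in the frame of rack above 0.081 m and z of plate in the frame of rack between 0.067 and 0.073 m and angle between plate's own z axis and vertical below 0.04 rad and linear speed of plate below 0.01 m/s and value of joint toggle below 0.2 rad and not (distance of fuse_a from where it was at the start of the episode above 0.02 m) and not (distance of fuse_b from where it was at the start of the episode above 0.02 m) and not (distance of beacon from where it was at the start of the episode above 0.02 m) and not (distance of prism from where it was at the start of the episode above 0.02 m) and not (distance of mug from where it was at the start of the episode above 0.02 m) and not (distance of driver from where it was at the start of the episode above 0.02 m) and not (distance of radio from where it was at the start of the episode above 0.02 m)); the robot touches nothing.
It fails at once if the plate is lifted (8 mm or more off the deck), tipped by more than 0.15 rad or dropped off the tray (z of plate in the frame of rack above 0.078 m or z of plate in the frame of rack below 0.06 m or angle between plate's own z axis and vertical above 0.15 rad).
It fails at once if the plate is pushed with the arm instead of the fingers (contact force between the arm and plate above 2 N).
It fails at once if the toggle is moved by more than 0.2 rad (value of joint toggle above 0.2 rad).
It fails at once if a fuse holder, the beacon shell, the prism mount, the mug, the screwdriver or the radio is shifted by more than 20 mm (distance of any of fuse_a, fuse_b, beacon, prism, mug, driver, radio from where it was at the start of the episode above 0.02 m).
It also fails if it takes over 58 s, if anything falls off the work surface, if the arm or the gripper's body presses on something with over 40 N, if the wrist force passes 120 N, or if a joint passes its speed limit or range.

### The arm

A 6-joint arm with a two-finger parallel gripper is mounted at the origin on the work surface. World frame = base frame: x ahead of the robot, y to its left, z up, the work surface at z = 0. Lengths are in m, angles in rad, forces in N, time in s.
With the tool pointing down it reaches from about 0.3 to 0.85 m from the base axis. Payload 4.2 kg.
Tool frame: the origin (TCP) lies at the very end of the fingers, on their centre line; the grasp point (between the pads) lies 19 mm behind it (env.grip_depth is the z of the grasp point in the tool frame, in m); z points along the fingers, y is the direction in which the jaws open and shut (so a half turn about z gives the same grasp; the last joint's range is limited). The gripper opens to 91 mm and grips with 3 to 60 N. Pads are 32 mm wide; open, the fingers measure 118 mm over their backs; the gripper's body (76 mm by 178 mm) begins 60 mm behind the grasp point.
Start: joints at [1.146, 0.32, 1.565, -0, 1.257, -0.02], TCP at [0.226, 0.529, 0.214] pointing down, gripper open.
Joint ranges: [-3.11, 3.11], [-0.84, 2.01], [0.21, 2.61], [-1.34, 4.49], [0.05, 2.63], [-2.56, 2.56]. Speed limits (rad/s): [2.57, 2.57, 3.14, 3.14, 3.14, 3.14].

### API

Orientations are given as a rotation vector (axis times angle).
In Python, from workcell import env gives the robot as it stands.
- The arm moves only by the tool carry_out, never from a script. Its argument "increments" is one flat list of numbers, 5 for each row, row after row: the shift along the tool's x, y, z in m, then the turn about the tool's z in rad, then the closure, from -1 (fully open) to 1 (shut). In form: [dx, dy, dz, yaw, hand, dx, dy, dz, yaw, hand, ...]. A call has exactly 8 rows; each row is the pose to reach, as a shift and turn from the pose measured when the call began, along the tool's axes at that moment; what a row does not reach only later rows make up. A row lasts 1/10 s, in which the tool goes at most 50 mm and 8.59 degrees, less where a joint would pass 70% of its speed; a pose out of reach is approached as far as the arm can. A call with a gripper value outside its range is refused whole. The fingers move at their own pace and stop on an object; "squeeze" is the grip in N (left out, the last holds). Time passes only in rows, so rows that repeat a pose let the fingers close, or fill a call up. It gives the time, the measured TCP pose, the force and the opening at its end, in the units of the state.
- env.observe(): the state, without advancing time (a new reading comes with each control period).
- env.grab_frame(name): name is "scene" or "side" or "wrist"; returns the picture (384x512x3 uint8, red, green, blue); there is no depth.
- env.camera_model(name): a dict with "intrinsics" (3x3 intrinsics, pixels), "rvec" (rotation vector, rad) and "tvec" (3), from world to camera coordinates, as OpenCV has them. Camera axes: x right, y down, z forward; pixel columns grow to the right and rows downward; lengths in m; the calibration is good to about 2 mm. A picture is of the moment at which its call begins: read the wrist's pose just before it. camera_model takes no time and is no camera call; for the wrist camera it gives the pose at the moment of the call.
- env.hand_in(): hands the job in, once; it reports no verdict.
Trained networks look in the newest picture that a camera, given by its name, has taken for a name from the list of things; names that differ only in an ending like _2 or _b are one class to them, and where a whole thing is asked for, a point or a joint stands for the part that bears it (a point fixed in the world has none). Each returns a list of dicts, best first, with "p" (0 to 1); they miss things now and then, are a little off and sometimes report something else, mostly with a low value. They report only what shows in the picture. A call takes as long as a camera call. They do not tell look-alikes from the thing itself.
- env.find_in(label, camera): "rect" ([left, top, right, bottom] in pixels, round what is visible of it).
The state is a dict: "time_s": time; "joint_pos": joint angles; "dq": joint speeds; "joint_efforts": joint torques, N m; "position": TCP position; "tool_rot": TCP orientation; "force": force on the tool from outside, world axes, zero at the start; "moment": the same for the moment, N m; "finger_gap": finger opening in m.
Only numpy, scipy, OpenCV 4.12 (cv2) and the standard library are available. Lean on these libraries where they do the work, as an engineer would, in place of code of your own. Each camera call takes 0.05 s, during which the arm holds its last target. There are 200 camera calls.

## Working session

There is one attempt and no reset: what is moved stays moved. The work goes in short steps, Python scripts to look and compute and a tool call to move; the robot and the scene stay as the last step left them, time stands still between calls to the robot, and variables do not carry over. Pictures are saved under pics/ and viewed, about 8 in all and at most 12, crops included, and the job is handed in when it is done.

Besides the shell and the picture viewer there is one more tool, called after "Emit:" as a command line: name --argument value ..., lists and objects as JSON in quotes. carry_out: Moves the arm, as the interface text tells. Its arguments: {"type":"object","properties":{"increments":{"type":"array","items":{"type":"number"}},"squeeze":{"type":"number"}},"required":["increments"]}

```bash
mkdir -p pics; ls; cat > h.py <<'E'
import numpy as np, cv2
from workcell import env
def snap(n,f):
    m=env.camera_model(n); im=env.grab_frame(n); cv2.imwrite(f'pics/{f}.png',im[:,:,::-1]); return im,m
def back(m,uv,z):
    K=np.array(m["intrinsics"]);R=cv2.Rodrigues(np.array(m["rvec"],float))[0];t=np.array(m["tvec"],float).ravel()
    d=(R.T@np.linalg.inv(K)@np.c_[np.atleast_2d(uv),np.ones(len(np.atleast_2d(uv)))].T).T
    c=-R.T@t
    return c+d*((z-c[2])/d[:,2])[:,None]
def proj(m,P):
    return cv2.projectPoints(np.array(P,float).reshape(-1,3),np.array(m["rvec"],float),np.array(m["tvec"],float),np.array(m["intrinsics"],float),None)[0][:,0]
E
python3 - <<'E'
from h import *
a=[snap(n,n+'0')[0] for n in("scene","side","wrist")]
for n in("scene","side","wrist"):
    m=env.camera_model(n);R=cv2.Rodrigues(np.array(m["rvec"],float))[0];print(n,-R.T@np.ravel(m["tvec"]),R[2])
    for l in("rack","plate","jbox","fuse_a"):print(l,[(r["rect"],round(r["p"],2)) for r in env.find_in(l,n)][:3])
print(env.observe())
E
```

```text
pics
scene [ 1.04678208 -0.92487009  1.05466014] [-0.34945222  0.64408668 -0.68046711]
rack [([208.2, 158.6, 301.4, 259.4], 0.86)]
plate [([250.3, 165.3, 288.9, 195.6], 0.97), ([227.9, 146.6, 263.6, 168.1], 0.73), ([298.6, 151.8, 330.0, 174.6], 0.68)]
jbox [([208.6, 161.6, 306.2, 252.1], 0.81)]
fuse_a [([217.3, 194.4, 230.8, 205.6], 0.45), ([317.0, 188.1, 348.4, 218.7], 0.23)]
side [-0.25067664 -0.936869    0.84066745] [ 0.57794711  0.63522179 -0.51231866]
rack [([199.0, 176.2, 253.3, 210.7], 0.62), ([183.8, 166.4, 333.6, 269.9], 0.61)]
plate [([202.1, 176.4, 251.5, 205.1], 0.94), ([175.8, 162.2, 220.5, 183.2], 0.79), ([127.4, 202.7, 158.4, 231.2], 0.56)]
jbox [([181.3, 162.7, 334.5, 268.8], 0.78)]
fuse_a [([194.3, 218.3, 213.0, 240.3], 0.82), ([221.6, 231.8, 232.7, 256.5], 0.5)]
wrist [0.15955888 0.55681072 0.38486191] [ 0.23220123 -0.09825685 -0.96769219]
rack []
plate [([137.4, 315.2, 154.0, 338.7], 0.51)]
jbox []
fuse_a []
{'time_s': 0.75, 'joint_pos': array([ 1.14600492e+00,  3.19596837e-01,  1.56449740e+00,  1.25562160e-05,
        1.25740746e+00, -1.99944636e-02]), 'dq': array([ 3.38391973e-04,  7.79779592e-04,  1.67808506e-04, -9.09447944e-05,
        1.96040487e-04, -2.78940730e-04]), 'joint_efforts': array([ 7.61914944e-04, -4.12276053e+01, -2.32212585e+01,  7.28764571e-02,
        3.78694071e-02, -2.87153000e-05]), 'position': array([0.22645211, 0.52854617, 0.21397877]), 'tool_rot': array([6.31525389e-01, 3.07745466e+00, 1.43494645e-04]), 'force': array([ 0.08480738,  0.32469928, -0.2639483 ]), 'moment': array([-0.06305121,  0.01368195, -0.01616594]), 'finger_gap': 0.0908742681151638}
```

View pics/scene0.png

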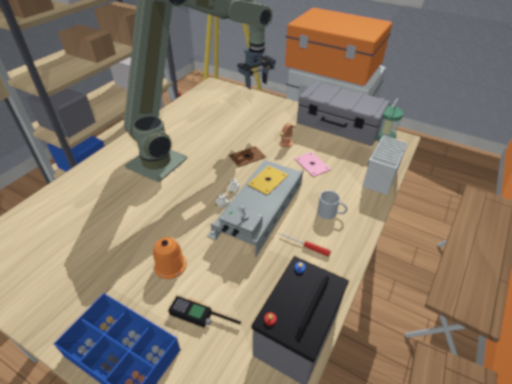

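View pics/side0.png

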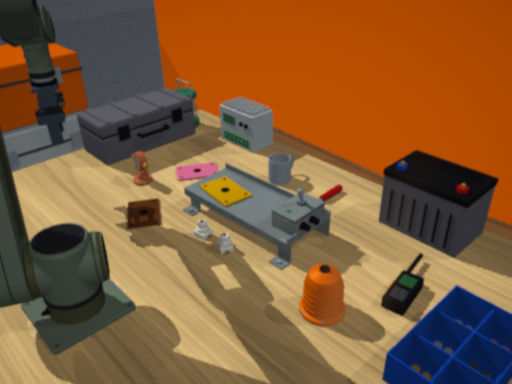

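The scene picture shows the rack at about (255,210), with the yellow plate on it at (268,180). The pink and brown plates are look-alikes. In the side picture the plate is at (226,191), with fuses in front at (203,228) and (226,243), the prism at (141,168) and the mug at (280,168). I'll enlarge the rack to pick its corners.

```bash
python3 - <<'E'
from h import *
a=cv2.imread('pics/scene0.png')[155:260,200:312]; b=cv2.imread('pics/side0.png')[158:272,178:340]
A=cv2.resize(a,None,fx=5,fy=5,interpolation=cv2.INTER_CUBIC);B=cv2.resize(b,None,fx=4.9,fy=4.9,interpolation=cv2.INTER_CUBIC)
cv2.imwrite('pics/ca.png',A);cv2.imwrite('pics/cb.png',B)
for n in("scene","side"):
    im=cv2.imread(f'pics/{n}0.png');h=cv2.cvtColor(im,cv2.COLOR_BGR2HSV)
    k=cv2.inRange(h,(22,140,110),(32,255,255));c=max(cv2.findContours(k,0,1)[0],key=cv2.contourArea)
    q=cv2.approxPolyDP(cv2.convexHull(c),4,True)[:,0];print(n,q.tolist(),cv2.contourArea(c));print(back(env.camera_model(n),q,0.076).round(3).tolist())
E
```

```text
scene [[284, 175], [268, 192], [250, 185], [268, 168]] 443.5
[[0.587, 0.135, 0.076], [0.578, 0.011, 0.076], [0.496, 0.01, 0.076], [0.508, 0.142, 0.076]]
side [[201, 185], [225, 177], [249, 195], [225, 205]] 707.5
[[0.504, 0.154, 0.076], [0.592, 0.14, 0.076], [0.572, 0.001, 0.076], [0.483, 0.009, 0.076]]
```

View pics/ca.png

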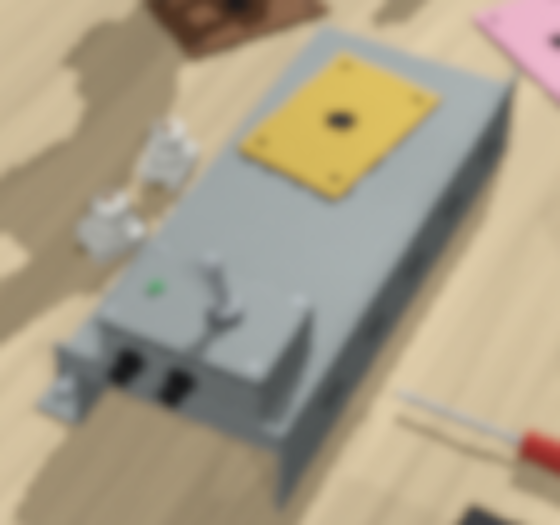

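View pics/cb.png

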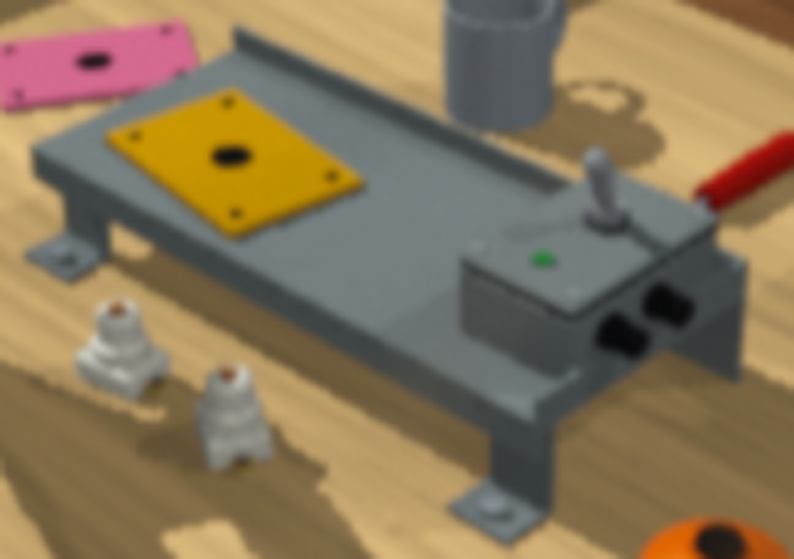

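```bash
cat >> h.py <<'E'
def T(p,P):
    P=np.array(P,float);c,s=np.cos(p[2]),np.sin(p[2]);return P@np.array([[c,s,0],[-s,c,0],[0,0,1]])+[p[0],p[1],0]
def inv(p,P):
    P=np.array(P,float)-[p[0],p[1],0];c,s=np.cos(p[2]),np.sin(p[2]);return P@np.array([[c,-s,0],[s,c,0],[0,0,1]])
E
python3 - <<'E'
from h import *
from scipy.optimize import least_squares as L
ms,md=env.camera_model("scene"),env.camera_model("side")
S=[((513,82),(90,200,88)),((325,28),(-94,200,70)),((283,437),(90,-236,88)),((103,320),(-60,-233,125)),((262,380),(70,-233,125)),((313,308),(70,-147,125))]
D=[((33,150),(-94,200,70)),((237,28),(88,200,88)),((232,50),(86,200,70)),((463,262),(-60,-147,125)),((572,315),(-60,-233,125)),((712,222),(70,-233,125)),((540,412),(-94,-236,70)),((743,262),(90,-236,88))]
us=np.array([a for a,_ in S])/5+(200,155)-.4;ud=np.array([a for a,_ in D])/4.9+(178,158)-.4
Ps=np.array([b for _,b in S])/1e3;Pd=np.array([b for _,b in D])/1e3
f=lambda p:np.r_[proj(ms,T(p,Ps))-us,proj(md,T(p,Pd))-ud].ravel()
r=L(f,[.55,0,-.05],loss='soft_l1');p=r.x;print('rack',p.round(4));print(f(p).reshape(-1,2).round(1).tolist())
q=np.array([[.05,.075,.076],[.05,-.075,.076],[-.05,-.075,.076],[-.05,.075,.076]])
cs=np.array([(439,98),(336,200),(240,147),(343,50)])/5+(200,155)-.4;cd=np.array([(232,90),(365,183),(237,234),(105,137)])/4.9+(178,158)-.4
g=lambda p:np.r_[proj(ms,T(p,q))-cs,proj(md,T(p,q))-cd].ravel()
k=L(g,[.54,.075,0]).x;print('plate',k.round(4),g(k).reshape(-1,2).round(1).tolist());print('in rack',inv(p,T(k,q)).round(3).tolist())
np.save('rack.npy',p)
for l in("prism","beacon","mug"):
  for n in("scene","side"):
    d=env.find_in(l,n)
    if d:
      b=d[0]["rect"];print(l,n,round(d[0]["p"],2),back(env.camera_model(n),[(b[0]+b[2])/2,b[3]-3],0).round(3))
E
```

```text
rack [ 0.5646 -0.0071  0.0483]
[[0.9, -1.9], [-1.0, -0.3], [-0.2, -0.4], [-2.3, 0.0], [-0.8, 1.2], [0.3, -1.0], [-0.5, -0.6], [-0.3, -0.5], [0.6, -0.1], [-1.0, -1.8], [0.9, -0.5], [2.6, -1.1], [-0.5, 2.9], [0.7, -0.7]]
plate [ 0.5402  0.0771 -0.1032] [[0.1, 0.2], [0.4, -0.3], [-0.8, 0.3], [-0.5, 0.8], [0.2, -0.3], [0.3, -0.8], [-0.7, -0.1], [-0.0, -0.2]]
in rack [[0.04, 0.152, 0.076], [0.018, 0.004, 0.076], [-0.081, 0.019, 0.076], [-0.058, 0.167, 0.076]]
prism scene 0.68 [[0.469 0.411 0.   ]]
prism side 0.71 [[0.428 0.41  0.   ]]
beacon scene 0.87 [[ 0.458 -0.45   0.   ]]
beacon side 0.96 [[ 0.395 -0.448  0.   ]]
mug scene 0.56 [[0.837 0.092 0.   ]]
mug side 0.71 [[0.788 0.089 0.   ]]
```

Emit:
carry_out --increments '[-0.04, -0.031, 0, 0.14, 0, -0.08, -0.062, 0, 0.28, 0, -0.12, -0.093, 0, 0.42, 0, -0.16, -0.124, 0, 0.56, 0, -0.2, -0.155, 0, 0.7, 0, -0.24, -0.186, 0, 0.84, 0, -0.28, -0.217, 0, 0.98, 0, -0.32, -0.248, 0, 1.117, 0]'

```text
time_s: 1.85
position: [0.4213, 0.177, 0.2143]
tool_rot: [2.172, 2.269, 0.002]
force: [0.4, -0.5, 0.5]
finger_gap: 0.0457
```

Emit:
carry_out --increments '[-0.035, 0.02, 0, 0, 0, -0.075, 0.04, 0, 0, 0, -0.115, 0.06, 0, 0, 0, -0.155, 0.08, 0, 0, 0, -0.195, 0.1, 0, 0, 0, -0.228, 0.114, 0, 0, 0, -0.228, 0.114, 0, 0, 0, -0.228, 0.114, 0, 0, 0]'

```text
time_s: 2.65
position: [0.5449, -0.0463, 0.214]
tool_rot: [-2.174, -2.267, -0.001]
force: [0.3, 0.4, -0.7]
finger_gap: 0.0457
```

```bash
cat >> h.py <<'E'
q=np.array([[.05,.075,.076],[.05,-.075,.076],[-.05,-.075,.076],[-.05,.075,.076]])
def look(f,k=None):
    from scipy.optimize import least_squares as L
    p=np.load('rack.npy');im,m=snap("wrist",f);v=im[:,:,::-1].copy()
    o=env.observe();print('tcp rack',inv(p,o["position"]).round(4),o["time_s"],o["force"].round(1))
    h=cv2.cvtColor(v,cv2.COLOR_BGR2HSV);kk=cv2.inRange(h,(22,140,80),(32,255,255))
    c=max(cv2.findContours(kk,0,1)[0],key=cv2.contourArea);a=cv2.approxPolyDP(cv2.convexHull(c),8,True)[:,0]
    print('yellow',a.tolist(),inv(p,back(m,a,.076)).round(4).tolist())
    for P in([[.086,-.12,.07],[.086,.2,.07]],[[-.094,-.12,.07],[-.094,.2,.07]],[[-.094,.2,.07],[.086,.2,.07]],[[.086,-.12,.088],[.086,.2,.088]]):
        L_=np.linspace(*np.array(P),30);cv2.polylines(v,[proj(m,T(p,L_)).astype(int)],False,(0,0,255),1)
    cv2.imwrite(f'pics/{f}_o.png',cv2.resize(v,None,fx=1.5,fy=1.5))
E
python3 -c "
from h import *
look('w1')"
```

```text
tcp rack [-0.0219 -0.0374  0.2141] 2.7 [0.7 1.2 0.3]
yellow [[320, 0], [295, 133], [184, 114], [196, 0]] [[0.0309, 0.1142, 0.076], [0.0133, 0.0081, 0.076], [-0.084, 0.025, 0.076], [-0.0693, 0.1147, 0.076]]
```

View pics/w1_o.png

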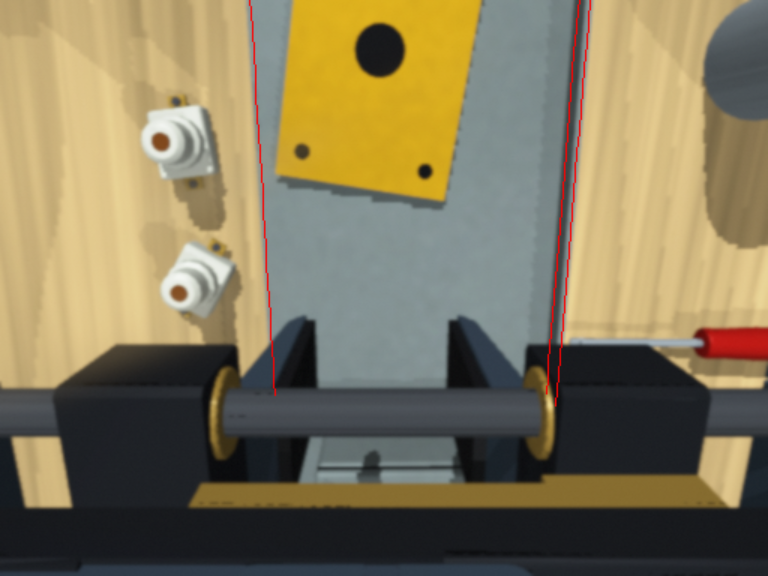

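Emit:
carry_out --increments '[0, -0.004, 0.04, 0, 0, 0, -0.004, 0.08, 0, 0, 0, -0.004, 0.11, 0, 0, 0, -0.004, 0.13, 0, 0, 0, -0.004, 0.137, 0, 0, 0, -0.004, 0.141, 0, 0, 0, -0.004, 0.141, 0, 0, 0, -0.004, 0.141, 0, 0]'

```text
time_s: 3.5
position: [0.5415, -0.0453, 0.0743]
tool_rot: [2.172, 2.268, 0.004]
force: [-0.4, -0.2, 1.1]
finger_gap: 0.0453
```

Emit:
carry_out --increments '[0.005, 0, 0.002, 0, 0, 0.01, 0, 0.002, 0, 0, 0.015, 0, 0.002, 0, 0, 0.02, 0, 0.002, 0, 0, 0.025, 0, 0.002, 0, 0, 0.03, 0, 0.002, 0, 0, 0.035, 0, 0.002, 0, 0, 0.04, 0, 0.002, 0, 0]'

```text
time_s: 4.3
position: [0.5399, -0.0051, 0.0724]
tool_rot: [2.172, 2.268, 0.004]
force: [0.0, -1.5, -0.1]
finger_gap: 0.0456
```

Emit:
carry_out --increments '[0.006, 0, 0, 0, 0, 0.012, 0, 0, 0, 0, 0.018, 0, 0, 0, 0, 0.024, 0, 0, 0, 0, 0.03, 0, 0, 0, 0, 0.036, 0, 0, 0, 0, 0.042, 0, 0, 0, 0, 0.045, 0, 0, 0, 0]'

```text
time_s: 5.1
position: [0.5377, 0.0405, 0.0724]
tool_rot: [2.171, 2.269, 0.004]
force: [0.4, -1.4, 0.6]
finger_gap: 0.0457
```

```bash
python3 -c "
from h import *
look('w2')
for n in('scene','side'):
    im,m=snap(n,n+'2');h=cv2.cvtColor(im[:,:,::-1].copy(),cv2.COLOR_BGR2HSV)
    k=cv2.inRange(h,(22,140,110),(32,255,255));c=max(cv2.findContours(k,0,1)[0],key=cv2.contourArea)
    a=cv2.approxPolyDP(cv2.convexHull(c),3,True)[:,0];print(n,inv(np.load('rack.npy'),back(m,a,.076)).round(3).tolist())
"
```

```text
tcp rack [-0.0246  0.0491  0.0724] 5.15 [ 0.9 -0.1  0.1]
yellow [[345, 0], [333, 211], [137, 211], [118, 0]] [[0.0139, 0.164, 0.076], [0.0139, 0.0673, 0.076], [-0.0856, 0.0677, 0.076], [-0.0854, 0.1642, 0.076]]
scene [[-1.327, 2.191, 0.076], [-0.531, 0.972, 0.076]]
side [[-0.077, 0.21, 0.076], [-0.017, 0.202, 0.076], [-0.026, 0.107, 0.076], [-0.06, 0.065, 0.076], [-0.083, 0.072, 0.076]]
```

View pics/w2_o.png

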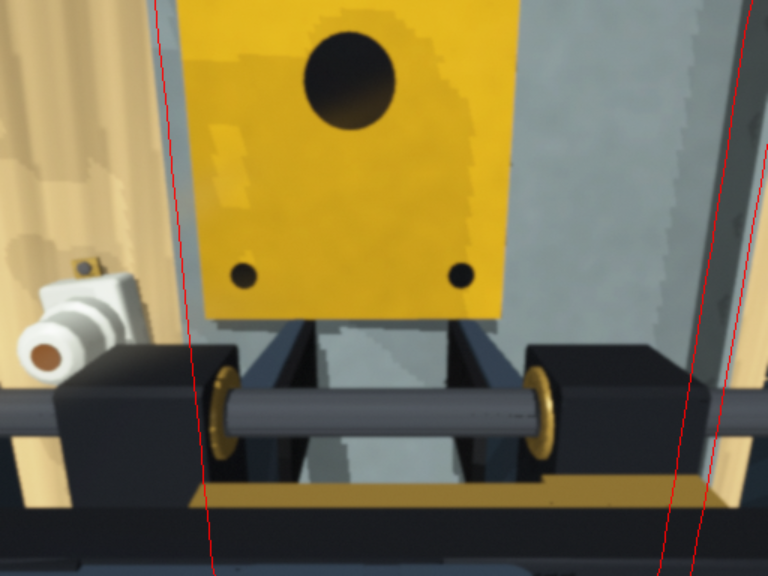

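Emit:
carry_out --increments '[0.005, 0, 0, 0, 0, 0.01, 0, 0, 0, 0, 0.015, 0, 0, 0, 0, 0.02, 0, 0, 0, 0, 0.025, 0, 0, 0, 0, 0.028, 0, 0, 0, 0, 0.028, 0, 0, 0, 0, 0.02, 0, 0, 0, 0]'

```text
time_s: 6.05
position: [0.5369, 0.0609, 0.0724]
tool_rot: [2.17, 2.27, 0.005]
force: [0.5, 0.3, -0.5]
finger_gap: 0.0458
```

Emit:
carry_out --increments '[-0.015, 0, 0, 0, 0, -0.02, 0, -0.04, 0, 0, -0.02, 0, -0.085, 0, 0, -0.0, -0.02, -0.12, 0.15, -0.3, 0.02, -0.04, -0.13, 0.3, -0.6, 0.045, -0.06, -0.13, 0.45, -1, 0.07, -0.085, -0.13, 0.6, -1, 0.096, -0.105, -0.13, 0.75, -1]'

```text
time_s: 6.85
position: [0.4262, 0.1513, 0.2024]
tool_rot: [-2.857, -1.306, -0.005]
force: [0.8, 0.2, 0.2]
finger_gap: 0.0825
```

Emit:
carry_out --increments '[0, 0, 0, 0.14, -1, 0, 0, 0, 0.28, -1, 0, 0, 0, 0.42, -1, 0, 0, 0, 0.56, -1, 0, 0, 0, 0.7, -1, 0, 0, 0, 0.82, -1, 0, 0, 0, 0.82, -1, 0, 0, 0, 0.82, -1]'

```text
time_s: 7.65
position: [0.4264, 0.1506, 0.2024]
tool_rot: [-3.14, -0.062, -0.004]
force: [0.2, -0.2, 0.4]
finger_gap: 0.0913
```

```bash
python3 -c "
from h import *
look('w3');print(env.observe()['tool_rot'],env.observe()['joint_pos'])"
```

```text
tcp rack [-0.1305  0.1643  0.2025] 7.7 [-0.3 -0.7  0.2]
yellow [[341, 5], [334, 132], [159, 133], [150, 5]] [[0.013, 0.096, 0.076], [-0.0848, 0.0966, 0.076], [-0.0845, 0.2457, 0.076], [0.0143, 0.2452, 0.076]]
[-3.13960206 -0.06155883 -0.00441386] [3.13975582e-01 1.32750637e-01 1.84654128e+00 5.55256052e-04
 1.15920896e+00 1.84534117e+00]
```

View pics/w3_o.png

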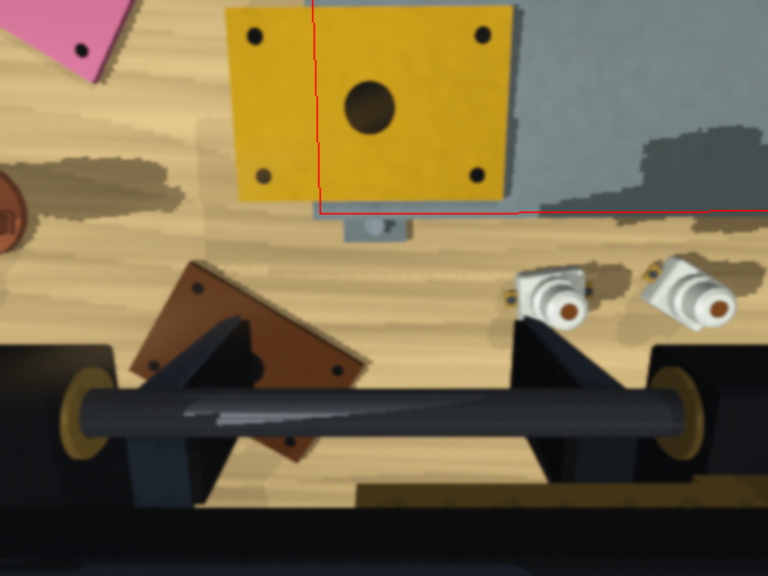

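Emit:
carry_out --increments '[0, -0.003, 0.04, -0.009, -1, 0, -0.006, 0.08, -0.009, -1, 0, -0.006, 0.11, -0.009, -1, 0, -0.006, 0.125, -0.009, -1, 0, -0.006, 0.13, -0.009, -1, 0, -0.006, 0.131, -0.009, -1, 0, -0.006, 0.131, -0.009, -1, 0, -0.006, 0.131, -0.009, -1]'

```text
time_s: 8.5
position: [0.4274, 0.1571, 0.0725]
tool_rot: [-3.139, -0.076, -0.008]
force: [-0.1, 0.2, 0.4]
finger_gap: 0.091
```

Emit:
carry_out --increments '[0.006, 0, 0, 0, -1, 0.012, 0, 0, 0, -1, 0.018, 0, 0, 0, -1, 0.024, 0, 0, 0, -1, 0.03, 0, 0, 0, -1, 0.036, 0, 0, 0, -1, 0.042, 0, 0, 0, -1, 0.048, 0, 0, 0, -1]'

```text
time_s: 9.3
position: [0.4757, 0.1594, 0.0726]
tool_rot: [-3.139, -0.076, -0.008]
force: [-0.5, -0.6, -1.1]
finger_gap: 0.0913
```

Emit:
carry_out --increments '[0.006, 0, 0, 0, -1, 0.012, 0, 0, 0, -1, 0.018, 0, 0, 0, -1, 0.024, 0, 0, 0, -1, 0.029, 0, 0, 0, -1, 0.033, 0, 0, 0, -1, 0.036, 0, 0, 0, -1, 0.038, 0, 0, 0, -1]'

```text
time_s: 10.1
position: [0.5138, 0.1613, 0.0727]
tool_rot: [-3.139, -0.076, -0.007]
force: [-1.1, 0.2, -0.7]
finger_gap: 0.0913
```

Emit:
carry_out --increments '[0.002, 0, 0, 0, -1, 0.003, 0, 0, 0, -1, 0.004, 0, 0, 0, -1, 0.005, 0, 0, 0, -1, 0.006, 0, 0, 0, -1, 0.007, 0, 0, 0, -1, 0.008, 0, 0, 0, -1, 0.008, 0, 0, 0, -1]'

```text
time_s: 10.9
position: [0.5221, 0.1617, 0.0728]
tool_rot: [-3.139, -0.076, -0.008]
force: [-1.0, -0.6, -0.6]
finger_gap: 0.091
```

Emit:
carry_out --increments '[0.001, 0, 0, 0, -1, 0.002, 0, 0, 0, -1, 0.003, 0, 0, 0, -1, 0.004, 0, 0, 0, -1, 0.004, 0, 0, 0, -1, 0.004, 0, 0, 0, -1, 0.004, 0, 0, 0, -1, 0.004, 0, 0, 0, -1]'

```text
time_s: 11.7
position: [0.5239, 0.1617, 0.0727]
tool_rot: [-3.139, -0.076, -0.001]
force: [-6.7, 0.2, 3.2]
finger_gap: 0.0913
```

```bash
python3 -c "
from h import *
look('w4')"
```

```text
tcp rack [-0.0326  0.1706  0.0727] 11.75 [-6.5  0.3  3.7]
yellow [[426, 0], [402, 211], [108, 211], [84, 0]] [[0.0806, 0.096, 0.076], [-0.0161, 0.096, 0.076], [-0.0164, 0.2455, 0.076], [0.0805, 0.2459, 0.076]]
```

View pics/w4_o.png

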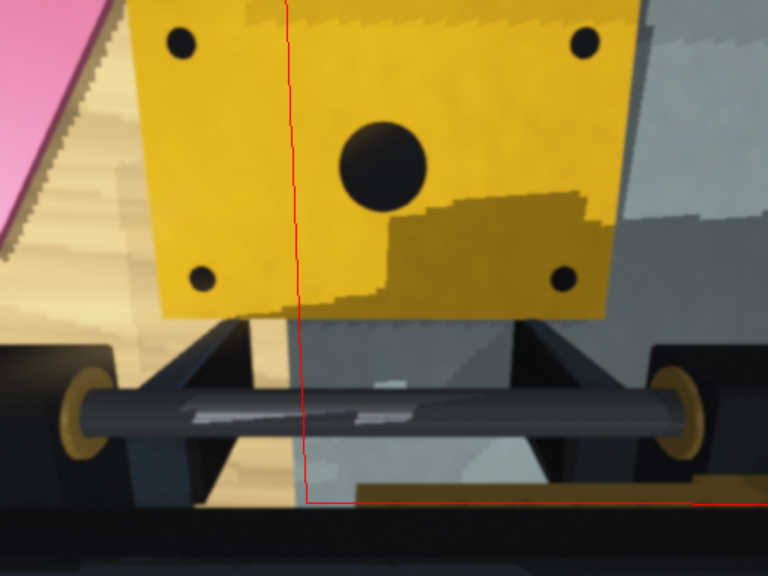

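Emit:
carry_out --increments '[-0.003, 0, 0, 0, -1, -0.01, 0, 0, 0, -1, -0.03, 0, 0, 0, -1, -0.05, 0, -0.03, 0, -1, -0.05, 0, -0.075, 0, -1, -0.05, 0, -0.12, 0, -1, -0.03, 0, -0.14, 0, -1, -0.03, 0, -0.14, 0, -1]'

```text
time_s: 12.55
position: [0.4977, 0.1608, 0.2164]
tool_rot: [-3.137, -0.075, -0.018]
force: [-0.6, -0.0, -0.2]
finger_gap: 0.091
```

```bash
python3 -c "
from h import *
look('w5')"
```

```text
tcp rack [-0.0615  0.1705  0.2137] 12.6 [-0.5  0.  -0.6]
yellow [[346, 16], [338, 136], [172, 136], [166, 15]] [[0.0821, 0.0964, 0.076], [-0.0159, 0.0972, 0.076], [-0.0161, 0.2458, 0.076], [0.0829, 0.2452, 0.076]]
```

View pics/w5_o.png

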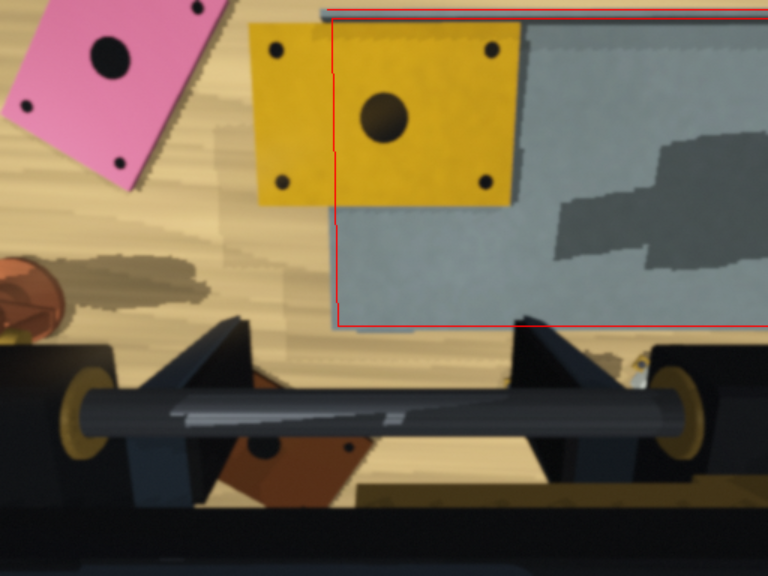

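The plate's back edge lies along the upstand. Its lead edge (pixel x≈260) is about 41–42 mm past the deck end (x≈329), inside the 35–65 mm window. I'm handing in.

```bash
python3 -c "
from h import *
print(env.observe()['dq'].round(3));print(env.hand_in())"
```

```text
[0.004 0.023 0.089 0.003 0.012 0.   ]
the job is handed in; nothing more can be done
None
```

I pushed the plate along the tray with two fingertips, then across with both fingers until it met the upstand. I then backed the gripper off, raised it and handed the job in after about 12.6 s. No verdict was reported.

- **Back edge:** contact showed as about 6.5 N on the wrist. In the last picture, the back edge lies along the upstand at both corners, with a gap of about 2 mm or less. My fitted rack frame puts the two corners at x ≈ 0.082 and 0.083 m, just above the 0.081 m limit.
- **Overhang:** about 41–42 mm in three wrist pictures, against the 35–65 mm allowed. That is nearer the low end than the 50 mm ideal, and I left it there.
- **Disagreement:** my rack fit put the open end about 4 mm too far in. Uncorrected, it would give a 46 mm overhang; the figure above is from the deck edge seen in the pictures.
- **Other things:** the gripper stayed clear of the toggle, the fuse holders and the other items. I did not measure them again at the end.

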